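# Index the drilling table to the next rivet hole

### The job

Index the round aluminium doubler on its rotary table one hole on: with a fingertip, press in the black indexing plunger at the end of the table's arm without ramming it, and with it pressed push the arm round anticlockwise (seen from above) to the next hole of the index plate. Then let the plunger spring fully out into that hole so that the table is locked again, and take the hand away. Grip nothing, and leave the loose rivet gun, bucking bar and rivet cup where they are.

Things in the scene. Friction and masses are not known exactly. Their poses are not given: they have to be found in the camera images.
- index_base: Grey cast base of the indexing table, fixed to the bench, 324 mm across; four lugs reach 190 mm from the centre. Origin on the vertical turning axis at bench height. Its yaw varies; the table's arm starts out along its own -x, roughly towards the robot.
- plate_centre (a point): Centre (on the turning axis) of the fixed steel index plate: a flat ring 304 mm across, its top 62 mm above the bench, with 12 holes of 16.5 mm, one every 30 degrees on a circle of 132 mm radius, joined by a circular slot 8 mm wide.
- table_centre (a point): Centre of the turning steel disc's top, 88 mm above the bench; disc 204 mm across. It carries the clamped doubler (164 mm across), copper spring fasteners and a centre stud, up to 127 mm above the bench. A grey arm, 38 mm wide, top 84 mm above the bench, reaches from its rim to 164 mm from the axis and carries the plunger.
- turntable (a joint): Table angle, rad: 0 at the start, locked in a hole (play 0.006); grows anticlockwise seen from above; the next hole is at 0.524 (30 degrees). Unlocked it turns easily: 1 to 2 N sideways at the plunger, which the friction of a fingertip pressing on the head gives.
- plunger (a joint): Plunger stroke, m: 0 fully out (locked), grows as pressed straight down, stop at 0.014. Beyond 0.008 the table can turn. Spring: about 5 N at the top, 9 N at the stop. Let go between holes it rides about 0.008 in, under the plate, and the table still turns; at a hole it springs out by itself, a chamfer drawing the table in over the last 2 to 3 mm either way.
- plunger_top (a point): Centre of the flat top of the plunger's black mushroom head, 34 mm across and 12 mm high; top 116 mm above the bench when out, 102 mm fully pressed (steel boss under it: 29 mm across, top 90 mm). 132 mm from the turning axis; moves with the table and the stroke.
- next_hole (a point): Centre of the next hole at the plate's top face (62 mm above the bench), fixed to the base, 30 degrees anticlockwise of the plunger's starting place about the turning axis. The plunger's axis has to end over it.
- guide_bush (a point): Top centre of the fixed drill-guide bush (20 mm across, 113 to 141 mm above the bench), 66 mm from the turning axis on the base's own +x side, held by a 24 mm wide arm on a post 176 mm from the axis. Does not move; nothing to do with it.
- rivet_gun: Loose bystander: aluminium rivet gun lying on its side, 190 mm long along its x, grip 110 mm to its -y side, 38 mm high, 0.9 kg. Origin under the barrel at bench height.
- bucking_bar: Loose bystander: dark stepped steel bucking bar, 90 x 36 x 52 mm, 0.85 kg. Origin at the centre of its underside.
- rivet_cup: Loose bystander: empty aluminium cup, 68 mm across, 50 mm high. Origin at the centre of its underside.

How it is judged:
By the outcome, as a careful person would: the job done as asked, in the order asked, and still so for the second after the job is handed in, with the robot touching nothing.
It also fails if it takes over 35 s, if anything falls off the work surface, if the arm or the gripper's body presses on something with over 40 N, if the wrist force passes 120 N, or if a joint passes its speed limit or range.

### The arm

A 6-joint arm with a two-finger parallel gripper is mounted at the origin on the work surface. World frame = base frame: x ahead of the robot, y to its left, z up, the work surface at z = 0. Lengths are in m, angles in rad, forces in N, time in s.
With the tool pointing down it reaches from about 0.35 to 0.725 m from the base axis. Payload 6 kg.
Tool frame: the origin (TCP) lies between the finger pads; the fingertips stand r.finger_overhang ahead of it and the grasp point (between the pads) lies 2 mm behind it (r.finger_overhang is the distance from the TCP to the fingertips, in m); z points along the fingers, x is the direction in which the jaws open and shut, and the axes are right-handed (so a half turn about z gives the same grasp; the last joint's range is limited). The gripper opens to 85 mm and grips with 20 to 120 N. Pads are 22 mm wide; open, the fingers measure 114 mm over their backs; the gripper's body (76 mm by 85 mm) begins 54 mm behind the grasp point. The pads swing forward as they close: fully open they stand 13 mm farther back than shut.
Start: joints at [1.439, 0.04, 0.085, 0, -1.615, -0.334], TCP at [0.269, 0.536, 0.248] pointing down, gripper open.
Joint ranges: [-2.56, 2.56], [-1.29, 2.01], [-1.08, 1.49], [-3.29, 1.98], [-2.81, -0.18], [-2.99, 2.99]. Speed limits (rad/s): [2.57, 2.57, 3.01, 3.14, 3.14, 3.14].

### API

Orientations are given as a unit quaternion [w, x, y, z].
In Python, from workcell import r gives the robot as it stands. The module is installed in compiled form; this text tells all that it offers.
- The arm moves only by the tool apply_moves, never from a script. Its argument "rows" is text: rows parted by semicolons, each of 6 numbers parted by spaces: the shift along the tool's x, y, z in mm, then the turn, a rotation vector about the tool's x, y, z in rad. In form: x y z wx wy wz; .... A call has 1 to 20 rows; each row is the pose to reach, as a shift and turn from the pose commanded when the call began, along the tool's axes at that moment; what a row does not reach only later rows make up. A row lasts 1/8 s, in which the tool goes at most 62.5 mm and 10.7 degrees, less where a joint would pass 70% of its speed; a pose out of reach is approached as far as the arm can. A call with a gripper value outside its range is refused whole. "claw" is the opening, from 0 (shut) to 1 (fully open), set as the call begins (left out, the last holds). The fingers move at their own pace and stop on an object; "grip_force" is the grip in N (left out, the last holds). Time passes only in rows, so rows that repeat a pose let the fingers close. It gives the time, the measured TCP pose, the force and the opening at its end, in the units of the state.
- r.observe(): the state, without advancing time (a new reading comes with each control period).
- r.grab_frame(name): name is "scene" or "top"; returns a dict with "img" (400x640x3 uint8, red, green, blue), "range_z" (400x640 float32, m along the optical axis (not along the pixel's ray), 0 where there is no reading), "camera_matrix" (3x3 intrinsics, pixels), "position" and "attitude" of the camera in the world. Camera axes: x right, y down, z forward; pixel columns grow to the right and rows downward; lengths in m; the calibration is good to about 2 mm. A picture is of the moment at which its call begins.
- r.job_done(): hands the job in, once; it reports no verdict.
The state is a dict: "time": time; "joint_positions": joint angles; "qd": joint speeds; "joint_efforts": joint torques, N m; "position": TCP position; "tcp_rot": TCP orientation; "force": force on the tool from outside, world axes, zero at the start; "wrist_torque": the same for the moment, N m; "opening": opening from 0.0 (shut) to 1.0 (fully open).
Only numpy, scipy, OpenCV 4.12 (cv2) and the standard library are available. Lean on these libraries where they do the work, as an engineer would, in place of code of your own. Each camera call takes 0.05 s, during which the arm holds its last target. There are 200 camera calls.

## Working session

There is one attempt and no reset: what is moved stays moved. The work goes in short steps, Python scripts to look and compute and a tool call to move; the robot and the scene stay as the last step left them, time stands still between calls to the robot, and variables do not carry over. Pictures are saved under pics/ and viewed, about 8 in all and at most 12, crops included, and the job is handed in when it is done.

Besides the shell and the picture viewer there is one more tool, called after "Emit:" by a JSON object that holds its "method" and its "body". apply_moves: Moves the arm, as the interface text tells. Its arguments: {"type":"object","properties":{"rows":{"type":"string"},"claw":{"type":"number"},"grip_force":{"type":"number"}},"required":["rows"]}

```bash
mkdir -p pics; cat > h.py <<'E'
import numpy as np, cv2
from workcell import r
from scipy.spatial.transform import Rotation as R
def cloud(f):
    K=np.array(f["camera_matrix"]);z=f["range_z"];v,u=np.mgrid[:400,:640]
    p=np.stack([(u-K[0,2])/K[0,0]*z,(v-K[1,2])/K[1,1]*z,z],-1)
    q=np.array(f["attitude"])
    A=R.from_quat(q[[1,2,3,0]]).as_matrix() if q.size==4 else q.reshape(3,3)
    P=p@A.T+np.array(f["position"]); P[z<=0]=np.nan; return P
E
python3 - <<'E'
from h import *
s=r.observe();print(s,r.finger_overhang)
ims=[]
for n in("scene","top"):
    f=r.grab_frame(n);np.savez(n+".npz",**f);print(n,f["position"],f["attitude"])
    cv2.imwrite(f"pics/{n}0.png",f["img"][...,::-1])
    P=cloud(f);print(np.nanmedian(P[...,2]))
E
```

```text
{'time': 0.0, 'joint_positions': array([ 1.43869613e+00,  4.07949411e-02,  8.37852057e-02, -4.72947977e-04,
       -1.61545650e+00, -3.33717438e-01]), 'qd': array([-1.60162628e-03,  1.90502708e-03, -9.90154945e-04,  2.36267638e-04,
        4.39604355e-04,  9.93148357e-05]), 'joint_efforts': array([ 6.83647013e-04, -3.68212080e+01,  3.47411442e+01,  6.93234175e+00,
       -5.51773439e-03, -9.00875534e-06]), 'position': array([0.26927097, 0.53585444, 0.24727246]), 'tcp_rot': array([-7.11002482e-04, -5.24816457e-01,  8.51214975e-01, -4.97428626e-04]), 'force': array([-0.50424555, -0.10412789,  0.73172883]), 'wrist_torque': array([ 0.03664284, -0.04008816,  0.04508838]), 'opening': 0.9991764807752211} 0.017
scene [ 1.2136948  -0.44354921  0.66294035] [-0.40274329  0.79463459  0.40429201 -0.2071272 ]
0.0007899570284053969
top [ 0.53824351 -0.02823228  1.20183772] [ 0.03206213 -0.69875156  0.71458911 -0.00898176]
-0.0002731345954918307
```

View pics/top0.png

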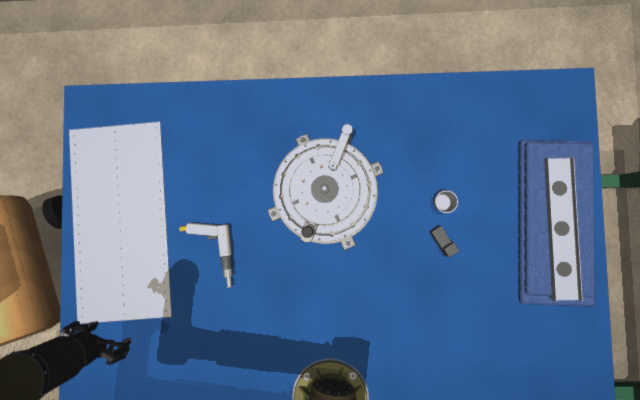

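View pics/scene0.png

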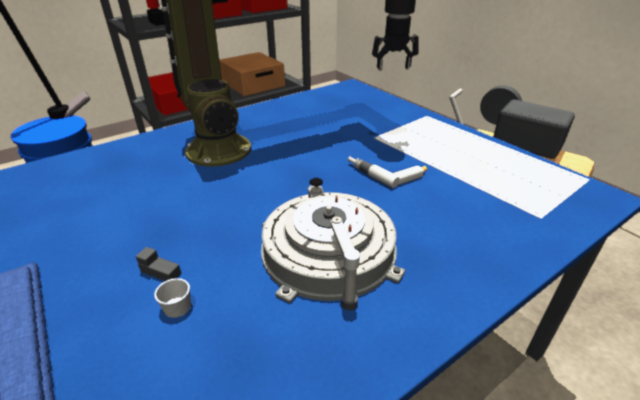

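The top view shows the table centre near (325,189), the plunger head near (308,232) towards the robot, and the guide bush and post on the far side near (347,130). The gun, cup and bar are well clear of all three.

```bash
python3 - <<'E'
from h import *
for n in("top","scene"):
    f=dict(np.load(n+".npz"));P=cloud(f);img=f["img"].astype(int)
    near=np.hypot(P[...,0]-.56,P[...,1]+.02)<.3
    # outer index plate ring z~.062
    m=near&(abs(P[...,2]-.062)<.003)
    q=P[m];A=np.c_[2*q[:,:2],np.ones(len(q))]
    # robust: min enclosing circle (152 mm)
    c,rad=cv2.minEnclosingCircle(q[:,:2].astype(np.float32));print(n,"plate",len(q),c,rad)
    m2=near&(abs(P[...,2]-.088)<.003);q=P[m2]
    c2,r2=cv2.minEnclosingCircle(q[:,:2].astype(np.float32));print("disc",len(q),c2,r2)
    d=np.hypot(P[...,0]-c[0],P[...,1]-c[1])
    h=(P[...,2]>.108)&(P[...,2]<.124)&(d>.105)&(d<.16)&(P[...,0]<c[0])
    q=P[h];print("head",len(q),np.median(q,0),(q.max(0)+q.min(0))/2,np.ptp(q,axis=0))
    m=q.mean(0);print(np.hypot(*(m[:2]-c)), np.degrees(np.arctan2(*(m[:2]-c)[::-1])))
    b=(P[...,2]>.13)&(P[...,2]<.15)&(d<.2);q=P[b];print("bush/arm",len(q),q.mean(0))
    if n=="top":
        big=cv2.resize(f["img"][120:260,255:395],None,fx=4,fy=4,interpolation=cv2.INTER_CUBIC);cv2.imwrite("pics/crop.png",big[...,::-1])
E
```

```text
top plate 2901 (0.6305134296417236, -0.0011363127268850803) 0.1561150997877121
disc 1058 (0.6014108061790466, 0.009291218593716621) 0.13165022432804108
head 113 [0.50760457 0.04960854 0.11625966] [0.50866587 0.0484642  0.11590193] [0.03138837 0.03126349 0.01364311]
0.13192894516983755 157.5221232810478
bush/arm 410 [ 0.74375981 -0.04893851  0.13873347]
scene plate 3717 (0.645328164100647, -0.002819466171786189) 0.17242130637168884
disc 1280 (0.6419090032577515, -0.009768081828951836) 0.17311012744903564
head 93 [0.51404807 0.04782777 0.1166464 ] [0.51185835 0.05012767 0.1141245 ] [0.03071848 0.03099611 0.01065938]
0.14186552405136885 158.75001180915677
bush/arm 616 [ 0.75261547 -0.05270665  0.13892352]
```

View pics/crop.png

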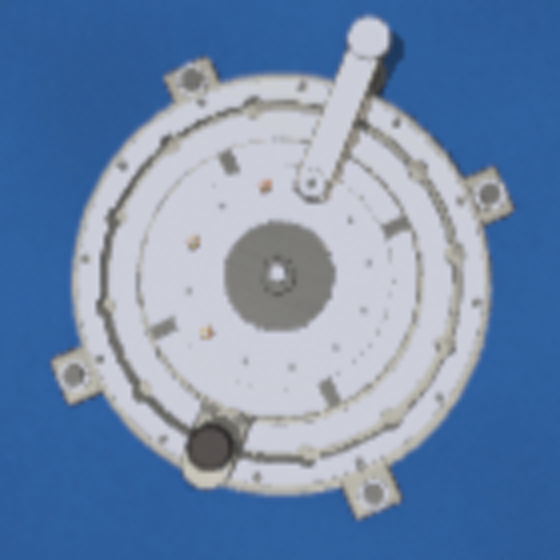

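```bash
python3 - <<'E'
from h import *
from scipy.optimize import least_squares
f=dict(np.load("top.npz"));P=cloud(f)
c=np.array([.6305,-.0011])
# plate rim: outer boundary of pixels with z .055-.068
for it in range(3):
    m=(abs(P[...,2]-.062)<.004);d=P[...,:2]-c;rr=np.hypot(d[...,0],d[...,1]);an=np.degrees(np.arctan2(d[...,1],d[...,0]))//5
    B=[]
    for a in np.unique(an[m&(rr<.17)]):
        k=m&(an==a)&(rr<.157); B.append(P[k][np.argmax(rr[k])][:2])
    B=np.array(B);s=least_squares(lambda p:np.hypot(*(B-p[:2]).T)-p[2],[*c,.152],loss="soft_l1",f_scale=.001);c=s.x[:2]
print("rim fit",s.x,len(B))
st=(P[...,2]>.115)&(P[...,2]<.135)&(np.hypot(*(np.moveaxis(P[...,:2],-1,0)-c[:,None,None]))<.02)
print("stud",P[st].mean(0) if st.any() else None)
h=P[227:238,302:314].reshape(-1,3);h=h[abs(h[:,2]-.116)<.003];hc=h.mean(0);print("head",hc,np.ptp(h,axis=0))
b=P[162:169,330:337].reshape(-1,3);b=b[abs(b[:,2]-.141)<.004];print("bush",b.mean(0))
v=hc[:2]-c;print("r",np.hypot(*v),np.degrees(np.arctan2(v[1],v[0])))
print("yaw post", np.degrees(np.arctan2(*(b.mean(0)[:2]-c)[::-1])))
S=r.observe();q=S["tcp_rot"];T=R.from_quat(q[[1,2,3,0]])
tgt=np.r_[hc[:2],.16];print("shift mm",T.inv().apply(tgt-S["position"])*1000)
E
```

```text
rim fit [ 0.63004853 -0.00099869  0.15530563] 69
stud [ 0.63033346 -0.00135819  0.12138077]
head [0.50799816 0.04856941 0.11608648] [0.02846236 0.03113993 0.00574984]
bush [ 0.6924144  -0.02835645  0.14117202]
r 0.13173188653515364 157.89654327473556
yaw post -23.68540945065169
shift mm [ 328.03292893 -432.11825964   87.94786815]
```

Emit:
{"method": "apply_moves", "body": {"rows": "30 -40 0 0 0 -0.1; 66 -87 0 0 0 -0.2; 103 -135 0 0 0 -0.3; 139 -183 0 0 0 -0.4; 175 -231 10 0 0 -0.466; 212 -279 20 0 0 -0.466; 248 -327 30 0 0 -0.466; 284 -375 40 0 0 -0.466; 312 -411 50 0 0 -0.466; 328 -432 60 0 0 -0.466; 328 -432 70 0 0 -0.466; 328 -432 70 0 0 -0.466; 328 -432 70 0 0 -0.466", "claw": 0}}

```text
time: 1.72
position: [0.508, 0.0498, 0.1788]
tcp_rot: [-0.0, 0.708, -0.707, 0.0]
force: [0.2, 0.4, 1.1]
opening: 0.001
```

```bash
python3 - <<'E'
from h import *
S=r.observe();q=S["tcp_rot"];T=R.from_quat(q[[1,2,3,0]])
print(S["time"],S["position"],S["force"],S["opening"]);print(T.as_matrix().round(3))
print("to head",T.inv().apply(np.r_[.508,.0486,.133]-S["position"])*1000)
f=r.grab_frame("scene");cv2.imwrite("pics/s1.png",cv2.resize(f["img"][130:310,200:440],None,fx=3,fy=3)[...,::-1])
E
```

```text
1.725 [0.50803948 0.04978384 0.17878541] [0.15759721 0.4197965  1.12119313] 0.0008718484300290186
[[ 0.002 -1.     0.001]
 [-1.    -0.002  0.   ]
 [-0.    -0.001 -1.   ]]
to head [ 1.1877308   0.07133979 45.78527036]
```

View pics/s1.png

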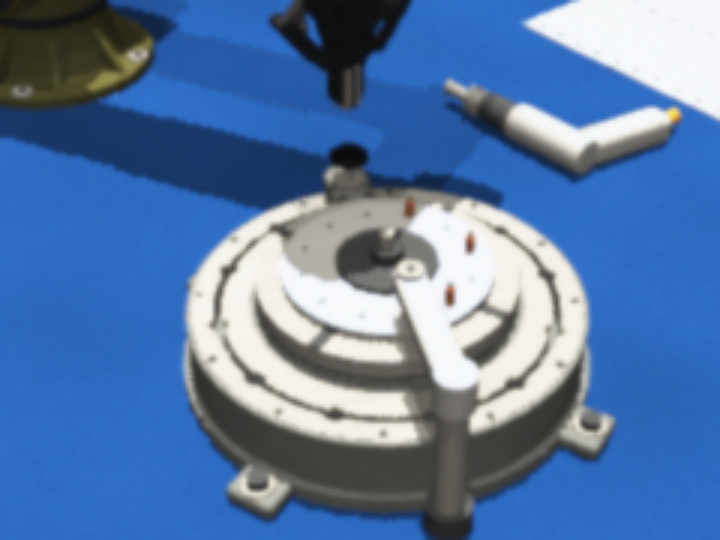

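The shut fingers at (347,100) hang straight above the black head at (349,155), and the shift to it is about 1 mm. Next is a slow descent.

Emit:
{"method": "apply_moves", "body": {"rows": "1 0 12 0 0 0; 1 0 25 0 0 0; 1 0 35 0 0 0; 1 0 40 0 0 0; 1 0 42 0 0 0; 1 0 43.5 0 0 0; 1 0 45 0 0 0; 1 0 46 0 0 0; 1 0 47 0 0 0; 1 0 48 0 0 0; 1 0 48 0 0 0"}}

```text
time: 3.15
position: [0.5083, 0.048, 0.1314]
tcp_rot: [-0.0, 0.707, -0.707, 0.0]
force: [-2.3, -0.2, 5.6]
opening: 0.002
```

Emit:
{"method": "apply_moves", "body": {"rows": "0 0 1 0 0 0; 0 0 2 0 0 0; 0 0 3 0 0 0; 0 0 4 0 0 0; 0 0 5 0 0 0; 0 0 6 0 0 0; 0 0 7 0 0 0; 0 0 8 0 0 0; 0 0 9 0 0 0; 0 0 9.5 0 0 0; 0 0 10 0 0 0; 0 0 10 0 0 0"}}

```text
time: 4.65
position: [0.5084, 0.048, 0.122]
tcp_rot: [-0.001, 0.707, -0.707, 0.001]
force: [-4.2, 1.9, 7.7]
opening: -0.004
```

Emit:
{"method": "apply_moves", "body": {"rows": "1.6 0.6 0 0 0 0; 3.2 1.3 0 0 0 0; 6.5 2.4 0 0 0 0; 9.7 3.5 0 0 0 0; 13 4.5 0 0 0 0; 17.5 5.7 0 0 0 0; 21.9 6.8 0 0 0 0; 26.4 7.7 0 0 0 0; 31 8.4 0 0 0 0; 35.5 9 0 0 0 0; 35.5 9 0 0 0 0"}}

```text
time: 6.02
position: [0.5007, 0.0121, 0.1229]
tcp_rot: [-0.002, 0.707, -0.707, 0.002]
force: [0.9, -0.9, 7.5]
opening: 0.002
```

```bash
python3 - <<'E'
from h import *
S=r.observe();print(S["time"],S["position"],S["force"])
f=r.grab_frame("scene");cv2.imwrite("pics/s2.png",cv2.resize(f["img"][130:310,200:440],None,fx=3,fy=3)[...,::-1])
E
```

```text
6.025 [0.50065431 0.01214359 0.12289636] [ 0.91333788 -0.88300631  7.45999842]
```

View pics/s2.png

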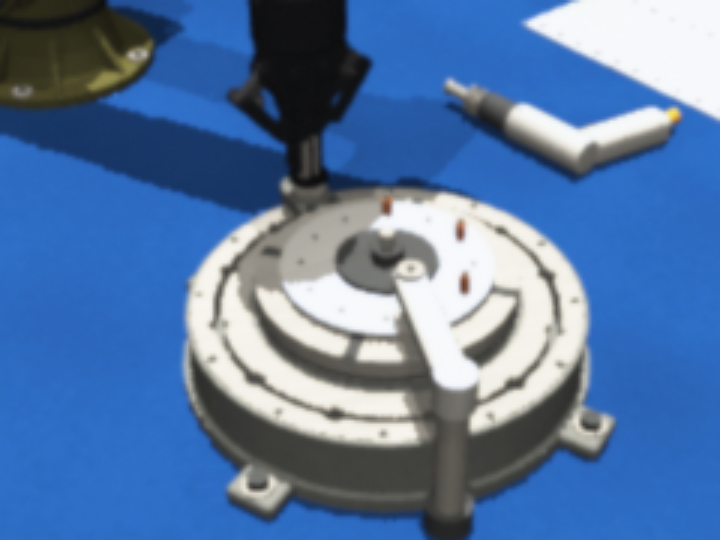

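The table turns with the finger; the fasteners and arm have moved round about half way. I'll continue to 30 degrees.

Emit:
{"method": "apply_moves", "body": {"rows": "4.6 0.4 0.5 0 0 0; 9.2 0.6 1 0 0 0; 13.8 0.7 1 0 0 0; 18.4 0.6 1 0 0 0; 23 0.4 1 0 0 0; 27.6 0 1 0 0 0; 30 -0.3 1 0 0 0; 31.9 -0.5 1 0 0 0; 31.9 -0.5 1 0 0 0; 31.9 -0.5 1 0 0 0"}}

```text
time: 7.32
position: [0.5014, -0.0196, 0.122]
tcp_rot: [-0.002, 0.707, -0.707, 0.002]
force: [0.8, 0.4, 9.6]
opening: 0.001
```

```bash
cat > m.py <<'E'
from h import *
import sys
S=r.observe();print(S["time"],S["position"],S["force"])
c=np.array([.63005,-.0011])
f=r.grab_frame("scene");P=cloud(f);
cv2.imwrite(f"pics/{sys.argv[1]}.png",cv2.resize(f["img"][130:310,200:440],None,fx=3,fy=3)[...,::-1])
f=r.grab_frame("top")
cv2.imwrite(f"pics/{sys.argv[1]}t.png",cv2.resize(f["img"][120:260,255:395],None,fx=4,fy=4,interpolation=cv2.INTER_CUBIC)[...,::-1])
# copper fasteners / table rotation: compare red-ish pixels with start
f0=dict(np.load("top.npz"))
def cop(f):
    i=f["img"].astype(int);m=((i[...,0]-i[...,2])>25).astype(np.uint8);m[:150]=0;m[225:]=0;m[:,:285]=0;m[:,365:]=0
    n,l,s,ce=cv2.connectedComponentsWithStats(m);Q=cloud(f)
    o=[]
    for k in range(1,n):
        p=np.nanmean(Q[l==k],0);v=p[:2]-c;o.append((s[k,4],p.round(4),np.hypot(*v).round(4),np.degrees(np.arctan2(v[1],v[0])).round(1)))
    return o
print(cop(f0));print(cop(f))
Q=cloud(f);d=np.hypot(Q[...,0]-c[0],Q[...,1]-c[1])
h=(Q[...,2]>.095)&(Q[...,2]<.122)&(d>.110)&(d<.155)&(Q[...,0]<.56)
h&=f["img"].max(-1)<110
if h.any():
    q=Q[h];e=(q.max(0)+q.min(0))/2;v=e[:2]-c;print("dark head",len(q),np.median(q,0),e,np.hypot(*v),np.degrees(np.arctan2(v[1],v[0]))%360)
E
python3 m.py s3
```

```text
7.325 [ 0.50135884 -0.01955042  0.12199506] [0.79044169 0.35862155 9.62886146]
[(np.int32(6), array([0.6952, 0.0057, 0.1125]), np.float64(0.0655), np.float64(6.0)), (np.int32(3), array([0.6558, 0.0577, 0.1123]), np.float64(0.0641), np.float64(66.4)), (np.int32(5), array([0.5909, 0.0508, 0.111 ]), np.float64(0.065), np.float64(127.1))]
[(np.int32(5), array([0.6824, 0.038 , 0.1117]), np.float64(0.0654), np.float64(36.8)), (np.int32(4), array([0.6214, 0.0628, 0.1125]), np.float64(0.0645), np.float64(97.7)), (np.int32(7), array([0.5691, 0.0252, 0.112 ]), np.float64(0.0663), np.float64(156.7)), (np.int32(126), array([ 0.5393, -0.0221,  0.5114]), np.float64(0.0932), np.float64(-167.0))]
```

View pics/s3.png

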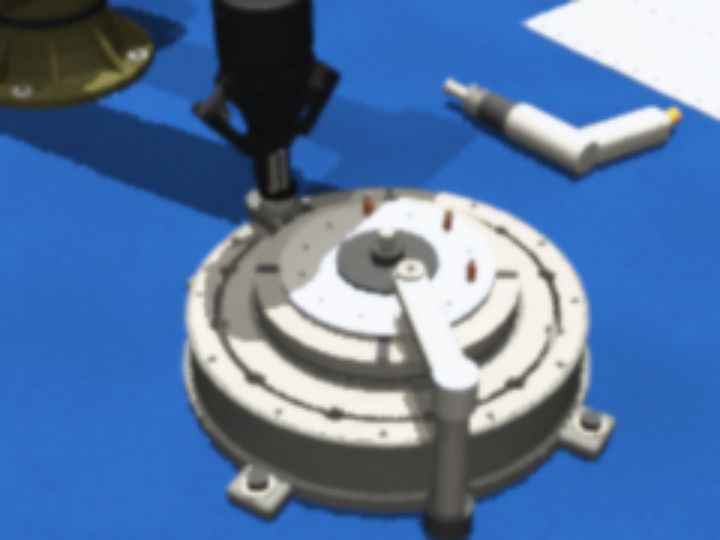

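The fasteners have turned about 30.5° (30.8, 31.3 and 29.6), which is within the chamfer's draw-in. I'll release slowly, straight up.

Emit:
{"method": "apply_moves", "body": {"rows": "0 0 -1.5 0 0 0; 0 0 -3 0 0 0; 0 0 -4.5 0 0 0; 0 0 -6 0 0 0; 0 0 -7.5 0 0 0; 0 0 -9 0 0 0; 0 0 -10.5 0 0 0; 0 0 -12 0 0 0; 0 0 -14 0 0 0; 0 0 -17 0 0 0; 0 0 -25 0 0 0; 0 0 -40 0 0 0; 0 0 -60 0 0 0; 0 0 -60 0 0 0"}}

```text
time: 9.18
position: [0.5007, -0.0193, 0.1823]
tcp_rot: [-0.002, 0.707, -0.707, 0.001]
force: [0.1, -0.3, 0.1]
opening: -0.001
```

```bash
cat >> m.py <<'E'
for n in("scene",):
    d=np.hypot(P[...,0]-c[0],P[...,1]-c[1])
    k=(P[...,2]>.095)&(P[...,2]<.125)&(d>.110)&(d<.16)&(P[...,0]<.56)
    q=P[k];print("scene head z pct",len(q),np.percentile(q[:,2],[50,80,95]) if len(q) else 0, q.mean(0) if len(q) else 0)
E
python3 m.py s4
```

```text
9.175 [ 0.50072185 -0.019281    0.18234283] [ 0.09469959 -0.25145632  0.07366667]
[(np.int32(6), array([0.6952, 0.0057, 0.1125]), np.float64(0.0655), np.float64(6.0)), (np.int32(3), array([0.6558, 0.0577, 0.1123]), np.float64(0.0641), np.float64(66.4)), (np.int32(5), array([0.5909, 0.0508, 0.111 ]), np.float64(0.065), np.float64(127.1))]
[(np.int32(5), array([0.6821, 0.0379, 0.1141]), np.float64(0.065), np.float64(36.8)), (np.int32(5), array([0.6214, 0.0632, 0.1125]), np.float64(0.0649), np.float64(97.6)), (np.int32(11), array([0.5704, 0.0247, 0.1059]), np.float64(0.065), np.float64(156.6)), (np.int32(146), array([ 0.5396, -0.0223,  0.5704]), np.float64(0.0929), np.float64(-166.8))]
scene head z pct 110 [0.11617942 0.11731737 0.1184204 ] [ 0.5032724  -0.01784528  0.11516151]
```

View pics/s4.png

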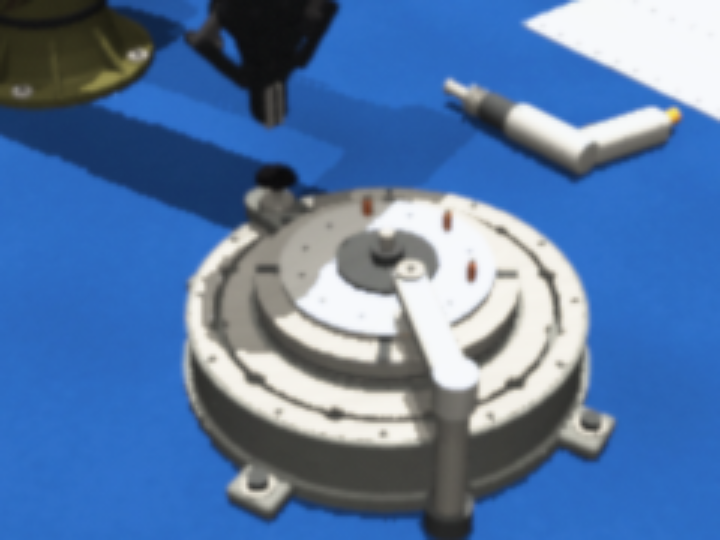

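The head stands clear with its top at 116 mm, so it is fully out. I'll take the hand further away and make a last check from above.

Emit:
{"method": "apply_moves", "body": {"rows": "0 0 -20 0 0 0; 0 0 -50 0 0 0; -30 0 -60 0 0 0; -70 10 -60 0 0 0; -110 20 -60 0 0 0; -150 30 -60 0 0 0; -180 30 -60 0 0 0; -180 30 -60 0 0 0; -180 30 -60 0 0 0"}}

```text
time: 10.4
position: [0.4697, 0.1603, 0.2399]
tcp_rot: [-0.0, 0.707, -0.707, 0.0]
force: [0.1, 0.5, 0.2]
opening: 0.001
```

```bash
python3 m.py s5
```

```text
10.4 [0.46970307 0.16025657 0.23992638] [0.08143051 0.46785301 0.18848649]
[(np.int32(6), array([0.6952, 0.0057, 0.1125]), np.float64(0.0655), np.float64(6.0)), (np.int32(3), array([0.6558, 0.0577, 0.1123]), np.float64(0.0641), np.float64(66.4)), (np.int32(5), array([0.5909, 0.0508, 0.111 ]), np.float64(0.065), np.float64(127.1))]
[(np.int32(5), array([0.682 , 0.0379, 0.1145]), np.float64(0.065), np.float64(36.9)), (np.int32(5), array([0.6214, 0.0633, 0.1122]), np.float64(0.0649), np.float64(97.6)), (np.int32(2), array([0.5705, 0.023 , 0.1143]), np.float64(0.0643), np.float64(158.0))]
dark head 107 [ 0.500338   -0.01776582  0.11606136] [ 0.50026873 -0.01661465  0.11636227] 0.13070532683423006 186.81704933434207
scene head z pct 109 [0.11615617 0.11726936 0.11836139] [ 0.50317989 -0.01793087  0.11510182]
```

View pics/s5t.png

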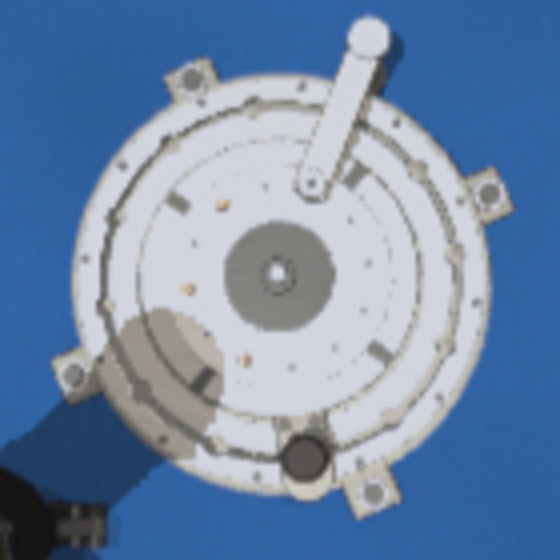

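The head now sits at (305,457) over the next hole, 30° on, with its top at 116 mm. The hand is off at lower left.

```bash
python3 -c "
from workcell import r
print(r.job_done())"
```

```text
the job is handed in; nothing more can be done
None
```

The table is indexed one hole on, and I have handed the job in. With the gripper shut, I pressed the plunger in slowly, about 11 mm at 8–10 N. Holding it pressed, I pushed the arm anticlockwise along the arc to the next hole, then let the plunger out slowly and took the hand away. It took about 10.5 s of robot time, and nothing was gripped.

**Plunger:** the head top reads 116.1–116.2 mm in both cameras, which is fully out. Between holes it would ride at about 108 mm.

**Table angle:** the head sits at 186.8°, against 157.9° at the start. That is 28.9° of turn from the head's position. The copper fasteners gave about 31° (30.9, 31.2 and 30.9). The two disagree by about 2°, and they average 30°. I put the gap down to coarse pixels. I did not test the lock by pushing the table.

**Hand and loose parts:** the wrist force was about zero, with the hand roughly 180 mm to the side. I never went near the rivet gun, bucking bar or cup. The rivet gun looked unmoved in the last picture that showed it. I did not re-check the bucking bar or cup in a picture after the job.

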